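# Load the specimen tray and slide it into the empty scanner bay

### The arm

A 7-joint arm with a two-finger parallel gripper is mounted at the origin on the work surface. World frame = base frame: x ahead of the robot, y to its left, z up, the work surface at z = 0. Lengths are in m, angles in rad, forces in N, time in s.
With the tool pointing down it reaches from about 0.4 to 0.75 m from the base axis. Payload 19.5 kg.
Tool frame: the origin (TCP) lies between the finger pads; the fingertips stand 17 mm ahead of it and the grasp point (between the pads) lies 2 mm behind it (env.tip_reach is the distance from the TCP to the fingertips, in m); z points along the fingers, y is the line along which they close (so a half turn about z gives the same grasp; the last joint's range is limited). The gripper opens to 85 mm and grips with 20 to 120 N. Pads are 22 mm wide; open, the fingers measure 114 mm over their backs; the gripper's body (76 mm by 85 mm) begins 54 mm behind the grasp point. The pads swing forward as they close: fully open they stand 13 mm farther back than shut.
Start: joints at [-1.266, 0.707, -0.028, 1.485, 0.022, 0.951, -0.075], TCP at [0.195, 0.541, 0.248] pointing down, gripper open.
Joint ranges: [-2.71, 2.71], [-0.32, 2.16], [-1.57, 1.52], [0, 2.45], [-1.46, 4.6], [0, 2.02], [-2.83, 2.83]. Speed limits (rad/s): [1.89, 1.89, 2.57, 2.57, 3.01, 3.01, 3.01].

### API

Orientations are given as a unit quaternion [w, x, y, z].
In Python, from plant import env gives the robot as it stands. Calls block until the motion is done:
- env.movep(position, orientation): joint-space move of the TCP to a pose.
- env.move_straight(position, ori=None, velocity=0.15, force_limit=None): straight line of the TCP; ori=None keeps the orientation; velocity is the mean speed in m/s. With force_limit (N) it stops when the force on the tool has changed by that much, and returns True; else False.
- env.move_joints(angles): joint-space move.
- env.set_gripper(opening, force=None): opening from 0.0 (shut) to 1.0 (fully open); force is the grip in N (None keeps the last); returns when the fingers have stopped.
- env.dwell(seconds).
- env.ik(position, orientation): joint angles nearest the present ones, or None.
- env.read_camera(name): name is "side" or "top" or "wrist"; returns a dict with "img" (400x640x3 uint8, blue, green, red), "mtx" (3x3 intrinsics, pixels), "pose" (4x4, takes a point from camera to world coordinates). Camera axes: x right, y down, z forward; pixel columns grow to the right and rows downward; lengths in m; the calibration is good to about 2 mm. A picture is of the moment at which its call begins. There is no depth.
A pose or a line that the arm cannot do raises env.MotionError and nothing moves.
- env.sign_off(): hands the job in; it is judged then, once.
Readings, each from a call of its own:
- env.get_time_s(): time.
- env.get_joints(): joint angles.
- env.get_joint_velocities(): joint speeds.
- env.get_effort(): joint torques, N m.
- env.get_position(): TCP position.
- env.get_tool_rot(): TCP orientation.
- env.get_ft_force(): force on the tool from outside, world axes, zero at the start.
- env.get_ft_torque(): the same for the moment, N m.
- env.get_opening(): opening from 0.0 (shut) to 1.0 (fully open).
- env.get_gripper_force(): force on a finger pad.
Only numpy, scipy, OpenCV 4.12 (cv2) and the standard library are available. Lean on these libraries where they do the work, as an engineer would, in place of code of your own. Each camera call takes 0.05 s, during which the arm holds its last target. There are 200 camera calls.

### The job

Put the two stray specimen jars (one was left standing in the empty scanner bay, one stands among the clutter) into the two empty pockets of the loose metal tray, and only then slide the loaded tray from the front, under the side lips, into the empty scanner bay until it is fully home against the end stop, and let go. Keep all the jars upright and do not knock or shift the other things on the bench, nor the tray that is already in the other bay.

Things in the scene. Friction and masses are not known exactly. Their poses are not given: they have to be found in the camera images.
- tray: (All sizes in mm.) The loose aluminium tray on the bench: plate 150 (x) x 124 (y) x 6 thick, 0.19-0.31 kg empty. Origin: centre of its underside, z up. Four pockets, centres x +-48, y +-28; two are empty, two hold jar_c and jar_d. A plain 10 wide edge along each long side (|y| 52 to 62) runs under the bay's lips. It may go in either way round.
- handle (a point): Grip point of the tray's black handle block, on its middle, 36 above the tray's underside. The block is 30 long (tray x), 14 thick (tray y: pinch it across y), and spans 6 to 48 above the tray's underside.
- pocket_1 (a point): Centre of the floor (6 above the tray's underside) of an empty pocket, tray x +48, y +28. Square pocket, 44 x 44 inside, walls 9 high. Axes as the tray's.
- pocket_2 (a point): The same for the other empty pocket, tray x -48, y -28.
- bay: The empty scanner bay, fixed, with a flat grey bed 15 high (x -115 to +90, y +-72). Origin at bench height below the middle of a tray fully home; x = direction of insertion, z up. Guide walls: inner faces y +-65 (3 free each side of the tray), x -75 to +90, 28 high; before them lead-in walls flare to y +-73 at x -118, top at 22. End stop: face at x +75.
- home (a point): Where the tray's origin is when the tray is fully home: bay x 0, y 0, on the bed 15 above the bench. Axes as the bay's.
- lip_start (a point): Middle of the bed at the front of the two side lips: bay x -40. The lips run from here to bay x +75, reach in to y +-55, underside 13 above the bed (28 above the bench), top 33 above the bench. The tray enters under them from the front, level. With the tray's origin at bay x -165 its leading end is among the flared lead-in walls, well before the lips.
- bridge (a point): Middle of the underside of the scanner bridge, 74 above the bench. The bridge spans bay x +57 to +85, 74 to 86 high, a lens below it reaches down to 66 (look only); its posts stand at |y| 69 to 79. Behind it the bay ends in a white housing, x +90 to +132, y +-78, 86 high.
- bay_full: The other scanner bay, same shape and frame as bay, with tray_full fully home in it. Fixed.
- tray_full: A tray of the same kind with four jars, home in the other bay; loose, leave it alone. Highest 61 (jars) and 63 (handle) above the bench; the bridge over it reaches 86.
- jar_a: Stray specimen jar, a cylinder 36 in diameter, 40 high, amber glass with a white cap, 45 g; origin at the centre of its underside. It stands on the bed of the empty bay.
- jar_b: Stray specimen jar, same as jar_a; it stands on the bench with the vial and the slide box close beside it.
- jar_c: Same jar, already in the tray's pocket at x +48, y -28.
- jar_d: Same jar, already in the tray's pocket at x -48, y +28.
- vial: Bystander: thin capped glass vial, 27 in diameter, 64 high, origin at the centre of its underside.
- slide_box: Bystander: grey box 28 (x) x 76 (y) x 34 high, origin at the centre of its underside.
- reagent: Bystander: bottle 50 in diameter, 85 high, beyond the tray; origin at the centre of its underside.
- spray: Bystander: white spray bottle 68 in diameter, 205 high, its head reaches 50 from its axis, standing in front of the occupied bay; origin at the centre of its underside.
Not all that is in view belongs to the job. What is shaped like the jar_a but red is not meant. What is shaped like the tray but purple or yellow is not meant.

How it is judged:
By the outcome, as a careful person would: the job done as asked, in the order asked, and still so for the second after the job is handed in, with the robot touching nothing.
It also fails if it takes over 72 s, if anything falls off the work surface, if the arm or the gripper's body presses on something with over 40 N, if the wrist force passes 120 N, or if a joint passes its speed limit or range.

## Working session

There is one attempt and no reset: what is moved stays moved. The work goes in short steps, each a Python script; the robot and the scene stay as the last script left them, time stands still between calls to the robot, and variables do not carry over. Pictures are saved under pics/ and viewed, at most 13 in all, crops included, and the job is handed in when it is done.

```bash
mkdir -p pics; ls
python3 - <<'E'
from plant import env
import cv2,numpy as np
for n in ("top","side"):
    c=env.read_camera(n); cv2.imwrite(f"pics/{n}0.png",c["img"]); print(n,c["mtx"].round(1).tolist(),c["pose"].round(3).tolist())
print(env.get_tool_rot(),env.get_time_s())
E
```

```text
pics
top [[500.9, 0.0, 315.1], [0.0, 500.9, 201.5], [0.0, 0.0, 1.0]] [[0.004, -0.996, 0.09, 0.382], [-1.0, -0.003, 0.015, -0.098], [-0.015, -0.09, -0.996, 1.704], [0.0, 0.0, 0.0, 1.0]]
side [[459.3, 0.0, 319.3], [0.0, 459.3, 199.8], [0.0, 0.0, 1.0]] [[0.937, -0.207, 0.28, 0.186], [-0.347, -0.605, 0.717, -0.988], [0.021, -0.769, -0.639, 0.883], [0.0, 0.0, 0.0, 1.0]]
[-8.09415298e-05  1.72532863e-01  9.85003652e-01 -4.58998212e-04] 0.1
```

View pics/top0.png

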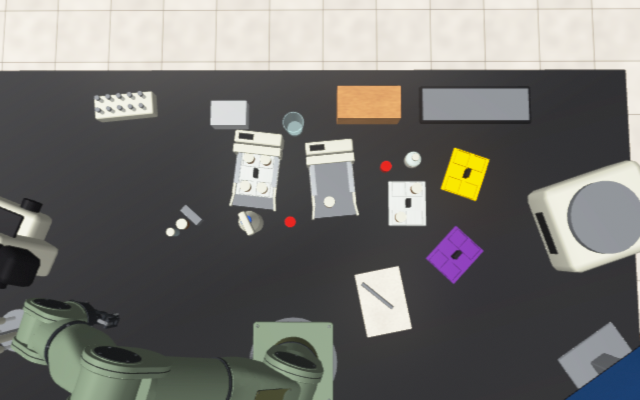

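View pics/side0.png

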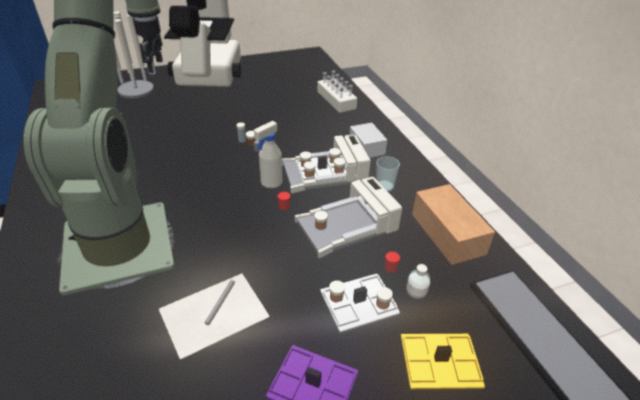

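The top view shows the empty bay (332,180) with jar_a (329,202), the full bay (257,172), and the metal tray (407,203). The vial, jar and slide box are near (170,232), (181,224) and (191,215).
Things that could be mistaken for a target:
- **Jars:** the red cylinders at (290,222) and (386,166), and the thinner vial, probably at (170,232), which looks like jar_b.
- **Trays:** the purple one at (455,254) and the yellow one at (466,174).

The side view confirms these. Next I'll take a close crop.

```bash
cat > h.py <<'E'
from plant import env
import cv2,numpy as np
from scipy.spatial.transform import Rotation as R
def ray(c,uv,z):
    "pixels -> world points on the plane z"
    uv=np.atleast_2d(np.asarray(uv,float)); d=np.c_[uv,np.ones(len(uv))]@np.linalg.inv(c["mtx"]).T@c["pose"][:3,:3].T
    o=c["pose"][:3,3]; return o+d*((z-o[2])/d[:,2:3])
def proj(c,P):
    p=(np.atleast_2d(P)-c["pose"][:3,3])@c["pose"][:3,:3]@c["mtx"].T; return p[:,:2]/p[:,2:]
def down(a):
    "tool pointing down, closing line (tool y) at world angle a (rad)"
    y=np.array([np.cos(a),np.sin(a),0]); z=np.array([0,0,-1.]); x=np.cross(y,z)
    q=R.from_matrix(np.c_[x,y,z]).as_quat(); return [q[3],*q[:3]]
def snap(n,f=None):
    c=env.read_camera(n)
    if f: cv2.imwrite("pics/"+f,c["img"])
    return c
E
python3 - <<'E'
from h import *
c=snap("top"); im=c["img"]
z=lambda a,k:cv2.resize(a,None,fx=k,fy=k,interpolation=cv2.INTER_CUBIC)
a=z(im[195:245,150:230],5); b=z(im[125:235,300:440],4); 
print(a.shape,b.shape)
cv2.imwrite("pics/crops.png",np.vstack([cv2.copyMakeBorder(a[:,:],0,0,0,560-400,0),b[:340]]))
for n,uv,h in [("jar_b?",(181,224),.04),("vial?",(170,232),.064),("box",(191,215),.034),("jar_a",(329,202),.055),("handle",(407,203),.048),("bay front",(334,215),.015),("bay back",(331,147),.086),("spray",(250,222),.1)]: print(n,ray(c,uv,h).round(3))
w=snap("wrist"); T=np.eye(4); q=env.get_tool_rot(); T[:3,:3]=R.from_quat([*q[1:],q[0]]).as_matrix(); T[:3,3]=env.get_position()
print((np.linalg.inv(T)@w["pose"]).round(3).tolist(), w["mtx"].round(1).tolist())
E
```

```text
(250, 400, 3) (440, 560, 3)
jar_b? [[0.455 0.375 0.04 ]]
vial? [[0.428 0.404 0.064]]
box [[0.486 0.344 0.034]]
jar_a [[ 0.529 -0.118  0.055]]
handle [[ 0.527 -0.377  0.048]]
bay front [[ 0.488 -0.136  0.015]]
bay back [[ 0.707 -0.124  0.086]]
spray [[0.46  0.136 0.1  ]]
[[0.0, -0.956, -0.292, 0.075], [1.0, 0.0, 0.0, 0.0], [-0.0, -0.292, 0.956, -0.126], [0.0, 0.0, 0.0, 1.0]] [[327.5, 0.0, 323.3], [0.0, 327.5, 199.5], [0.0, 0.0, 1.0]]
```

View pics/crops.png

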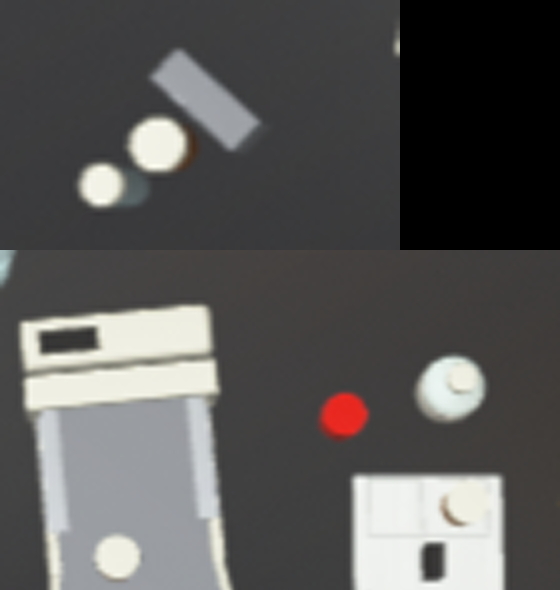

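Jar_b is the wide amber-sided cap at full-image pixel (181,224). The thinner vial is at (170,232) and the slide box at (191,215), with both on the same diagonal as the jar. I'll close across that diagonal, so I'm hovering there for a close look.

```bash
cat >> h.py <<'E'
def blobs(m,amin=150):
    m=cv2.morphologyEx(m.astype(np.uint8),cv2.MORPH_OPEN,np.ones((3,3)))
    n,_,s,ct=cv2.connectedComponentsWithStats(m); return [(int(s[i,4]),ct[i].round(1)) for i in range(1,n) if s[i,4]>amin]
E
python3 - <<'E'
from h import *
for a in (45,):
    env.movep([.45,.37,.2],down(np.radians(a)))
print(env.get_time_s(),env.get_joints())
c=snap("wrist","jb.png"); 
hsv=cv2.cvtColor(c["img"],cv2.COLOR_BGR2HSV)
for ar,p in blobs((hsv[...,1]<60)&(hsv[...,2]>185)): print(ar,p,ray(c,p,.04).round(4),ray(c,p,.064).round(4))
E
```

```text
1.3833 [-0.76574701  0.77699478  0.04059685  1.52164401 -0.03941472  0.843384
  0.07736941]
1093 [333.8 146.6] [[0.4302 0.4033 0.04  ]] [[0.4273 0.4051 0.064 ]]
4203 [331.6 214. ] [[0.4733 0.3584 0.04  ]] [[0.4668 0.3639 0.064 ]]
829 [192.9 286. ] [[0.4302 0.2075 0.04  ]] [[0.4273 0.2257 0.064 ]]
826 [453.8 286. ] [[0.6133 0.3914 0.04  ]] [[0.5951 0.3942 0.064 ]]
2642 [263.9 346.8] [[0.5292 0.2032 0.04  ]] [[0.518  0.2217 0.064 ]]
552 [631.  339.6] [[0.7957 0.4837 0.04  ]] [[0.7622 0.4787 0.064 ]]
412 [135.9 393. ] [[0.4704 0.0558 0.04  ]] [[0.4642 0.0866 0.064 ]]
```

View pics/jb.png

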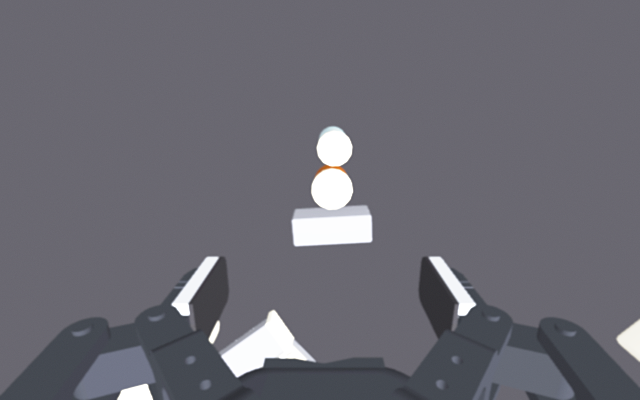

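The jar_b cap is at (332,189), the vial at (334,148), and the box lies just below at (332,226). The closing line is horizontal in this view and clear of both. I'll grasp jar_b, then hover between the bay and the tray for a look.

Run:
```python
from h import *
T=np.eye(4)
c=snap("wrist"); p=ray(c,(332,189),.04)[0]; print(p.round(4))
q=down(np.radians(45))
env.movep([p[0],p[1],.10],q)
c=snap("wrist"); cv2.imwrite("pics/jb2.png",c["img"])
env.move_straight([p[0],p[1],.030],velocity=.1)
env.set_gripper(.0,force=30)
print(env.get_opening(),env.get_gripper_force())
env.move_straight([p[0],p[1],.12],velocity=.1)
env.movep([p[0],p[1],.32],q)
env.movep([.45,-.25,.33],down(np.radians(90)))
print(env.get_opening(),env.get_gripper_force(),env.get_time_s(),env.get_joints())
c=snap("wrist","mid.png")
```

```text
[0.4564 0.3755 0.04  ]
0.41113968066021445 29.516262710094452
0.41001081593785554 29.964939951896667 7.4833 [ 0.48353729  0.52456317 -0.07047933  1.55593302  0.04003974  1.06260042
  1.97460416]
```

View pics/mid.png

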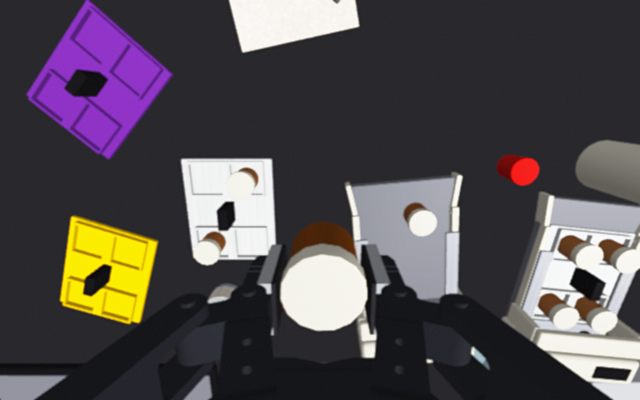

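The view shows the metal tray with corners at about (182,159), (271,158) and (275,258), its two jars at (241,182) and (209,248), and its handle at (226,216). jar_a is at (420,218) in the empty bay, and jar_b is held upright at (323,285). Next I'll look at the tray from directly above.

```bash
cat >> h.py <<'E'
def tray(c,seed,z=.006):
    "tray pose from the light plate's outline: centre, yaw of long side, sizes"
    hsv=cv2.cvtColor(c["img"],cv2.COLOR_BGR2HSV); m=((hsv[...,2]>120)&(hsv[...,1]<60)).astype(np.uint8)
    m=cv2.morphologyEx(m,cv2.MORPH_OPEN,np.ones((5,5)))
    cs,_=cv2.findContours(m,cv2.RETR_EXTERNAL,cv2.CHAIN_APPROX_NONE)
    k=max((k for k in cs if cv2.pointPolygonTest(cv2.convexHull(k),seed,False)>=0),key=cv2.contourArea)
    P=ray(c,k[:,0],z)[:,:2]; (ctr,sz,_)=r=cv2.minAreaRect((P*1e3).astype(np.float32)); b=cv2.boxPoints(r)
    e=max((b[1]-b[0],b[2]-b[1]),key=np.linalg.norm); yaw=np.arctan2(e[1],e[0]); yaw=(yaw+np.pi/2)%np.pi-np.pi/2
    return np.array(ctr)/1e3,yaw,sz
E
python3 - <<'E'
from h import *
env.movep([.527,-.452,.22],down(0))
env.dwell(.2)
c=snap("wrist","tray.png"); s=tuple(map(float,proj(c,[.527,-.377,.02])[0])); print(s)
print(tray(c,s)); hsv=cv2.cvtColor(c["img"],cv2.COLOR_BGR2HSV)
for ar,p in blobs((hsv[...,2]<60)): print(ar,p,ray(c,p,.048).round(4))
print(env.get_time_s(),env.get_joints())
E
```

```text
(323.1520530849744, 99.71356675536808)
(array([ 0.52950653, -0.38360315]), np.float32(0.0011349916), (152.08221435546875, 125.00660705566406))
176505 [308.4 207.7] [[ 0.5129 -0.4764  0.048 ]]
434 [326.  107.5] [[ 0.5295 -0.3835  0.048 ]]
897 [164.2 259.1] [[ 0.3666 -0.5312  0.048 ]]
8.8583 [ 0.54030747  0.97208082  0.35931658  0.99891512 -0.31516954  1.21763922
  0.86194226]
```

View pics/tray.png

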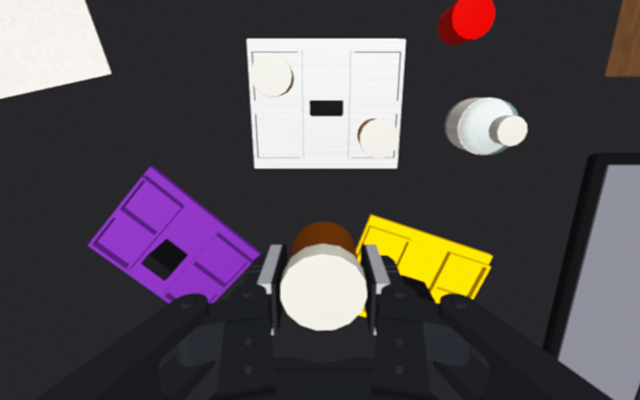

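The tray fit is 152 x 125 mm, centred at (0.5295, -0.3835) with yaw near 0, and it agrees with the handle at pixel (326,108). The empty pockets are at (377,77), which is +x +y, and (277,138), which is -x -y. I'll place jar_b in the -x -y pocket, then move over jar_a and look at the bay.

Run:
```python
from h import *
c=snap("wrist"); t=env.get_position(); print("held offset",(ray(c,(323.5,288),t[2]+.01)[0]-t).round(4))
P=np.array([.5295-.048,-.3835-.028])
env.movep([*P,.10],down(0))
env.move_straight([*P,.044],velocity=.1)
print(env.move_straight([*P,.0355],velocity=.03,force_limit=4),env.get_position())
env.set_gripper(.62); env.move_straight([*P,.10],velocity=.12)
# hover for the bay: jar_a about (.53,-.118); camera on the +y side
env.set_gripper(1.)
env.movep([.56,-.19,.25],down(0)); env.dwell(.2)
c=snap("wrist","bay.png"); print(env.get_time_s())
hsv=cv2.cvtColor(c["img"],cv2.COLOR_BGR2HSV)
```

```text
held offset [-0.0002  0.0019  0.01  ]
True [ 0.48178481 -0.41163407  0.03602031]
13.3
```

View pics/bay.png

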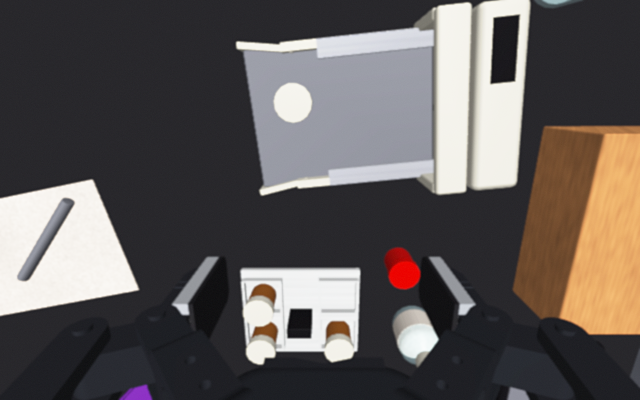

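The bay view shows jar_a's cap at (293,103). The lips run from columns 318 to 433, with inner edges near rows 57→46 and 168→160, and jar_b is seated in the tray at (262,345). I'll extract the lip edges for the bay's pose.

Run:
```python
from h import *
c=snap("wrist"); g=cv2.cvtColor(c["img"],cv2.COLOR_BGR2GRAY).astype(float)
print(g[35:75:2,370].astype(int),g[150:195:2,370].astype(int),g[108,225:260:3].astype(int),g[48,300:335:3].astype(int),g[175,312:345:3].astype(int))
up=[];lo=[]
for u in range(338,422,2):
    ref=np.median(g[90:130,u]); 
    r=next(v for v in range(100,20,-1) if g[v,u]>ref+18); up.append((u,r+.5))
    r=next(v for v in range(120,220) if g[v,u]>ref+18); lo.append((u,r-.5))
def fit(p):
    P=ray(c,p,.028)[:,:2]; k,b=np.polyfit(P[:,0],P[:,1],1); print("yaw",np.degrees(np.arctan(k)).round(2),"y at .6",(k*.6+b).round(4),"res",np.abs(P[:,1]-k*P[:,0]-b).max().round(4)); return k,b
a=fit(up);d=fit(lo); k=(a[0]+d[0])/2
print("width",(a[1]-d[1]+(a[0]-d[0])*.6)*np.cos(np.arctan(k)))
print("lip fronts",ray(c,[(317.5,48),(329.5,176)],.033).round(4).tolist())
print("bridge edge",ray(c,[(438,10),(433,180)],.086).round(4).tolist())
hsv=cv2.cvtColor(c["img"],cv2.COLOR_BGR2HSV)
for ar,p in blobs((hsv[...,2]>200)&(hsv[...,1]<40)):
    if 1000<ar<2500: print(ar,p,ray(c,p,.055).round(4))
```

```text
[224 225 224 220 217 220 222 219 219 159 159 158 159 159 159 158 159 159
 158 159] [152 153 152 152 152 154 152 150 197 213 212 209 208 209 209 200  85  38
  39  41  40  39  41] [ 41  40  40  40  40  40  38  40  39 130 159 159] [246 243 241 236 208 190 224 225 223 224 224 226] [154 156 157 160 161 169 214 213 212 212 210]
yaw 5.6 y at .6 -0.0724 res 0.0005
yaw 5.45 y at .6 -0.1845 res 0.0005
width 0.11156193786035487
lip fronts [[0.554, -0.0686, 0.033], [0.5661, -0.1942, 0.033]]
bridge edge [[0.6497, -0.0486, 0.086], [0.6591, -0.1859, 0.086]]
1190 [292.2 102.4] [[ 0.5303 -0.1184  0.055 ]]
1956 [359.  175.2] [[ 0.5952 -0.1884  0.055 ]]
1081 [417.1 337.3] [[ 0.6695 -0.3832  0.055 ]]
```

Run:
```python
from h import *
J=[.5303,-.1184]; q=down(np.radians(5.5))
env.movep([*J,.12],q); env.move_straight([*J,.045],velocity=.1)
env.set_gripper(0,force=30); print(env.get_opening(),env.get_gripper_force())
env.move_straight([*J,.10],velocity=.1); env.movep([*J,.16],q)
P=np.array([.5295+.048,-.3835+.028])
env.movep([*P,.12],down(0)); env.move_straight([*P,.044],velocity=.1)
print(env.move_straight([*P,.0355],velocity=.03,force_limit=4),env.get_position())
env.set_gripper(.62); env.move_straight([*P,.11],velocity=.12)
env.set_gripper(.7)
env.movep([.5295-.02,-.3835,.22],down(np.pi/2)); env.dwell(.2)
c=snap("wrist","tray2.png"); print(env.get_time_s(),env.get_joints())
s=tuple(map(float,proj(c,[.5295,-.3835,.02])[0])); print(s,tray(c,s))
hsv=cv2.cvtColor(c["img"],cv2.COLOR_BGR2HSV)
for ar,p in blobs((hsv[...,2]<60)): 
    if ar<5000: print(ar,p,ray(c,p,.048).round(4))
```

```text
0.41512475488476125 29.416119754314423
True [ 0.57775197 -0.35559182  0.03598913]
21.5083 [ 0.62659603  0.8400113  -0.07299052  1.26756072  0.06318205  1.03667318
  2.11611932]
(322.54211747271046, 194.974830207178) (array([ 0.5351394 , -0.38361984]), np.float32(-0.0002552271), (126.20486450195312, 162.87066650390625))
1023 [138.1  10.2] [[ 0.3658 -0.5324  0.048 ]]
425 [322.3 198.1] [[ 0.5245 -0.3837  0.048 ]]
504 [635.  279.2] [[ 0.6117 -0.0623  0.048 ]]
```

View pics/tray2.png

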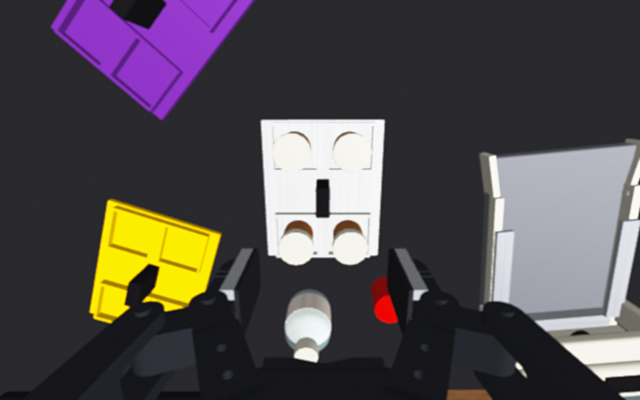

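All four jars are now seated, at (291,150), (352,150), (296,243) and (348,243). The tray hasn't moved, its handle is at (322,198), and the bay is empty. Next I'll grip the handle and carry the tray to the bay's entrance.

```bash
cat >> h.py <<'E'
YAW=np.radians(5.53); U=np.array([np.cos(YAW),np.sin(YAW)]); HOME=np.array([.600,-.1285])
Q=down(np.pi/2+YAW)
def bay(x,z): return [*(HOME+x*U),z]
E
python3 - <<'E'
from h import *
H=[.529,-.3836]
env.movep([*H,.12],down(np.pi/2)); env.move_straight([*H,.034],velocity=.1)
env.set_gripper(0,force=80); print(env.get_opening(),env.get_gripper_force(),env.get_ft_force())
env.move_straight([*H,.10],velocity=.08); print(env.get_ft_force())
for p in ([*bay(-.175,.10)],): env.move_straight(p,Q,velocity=.15)
env.move_straight(bay(-.175,.06),velocity=.08)
env.dwell(.2); c=snap("wrist","entry.png"); snap("side","entry_side.png"); print(env.get_time_s(),env.get_position(),env.get_ft_force())
E
```

```text
0.15239691411522782 79.38656330108643 [-1.06459799  0.42090635  5.92434475]
[-0.27118849 -0.08082246 -3.77806083]
27.3 [ 0.42595867 -0.14540059  0.06028576] [-0.46169549 -0.26391564 -4.539198  ]
```

View pics/entry.png

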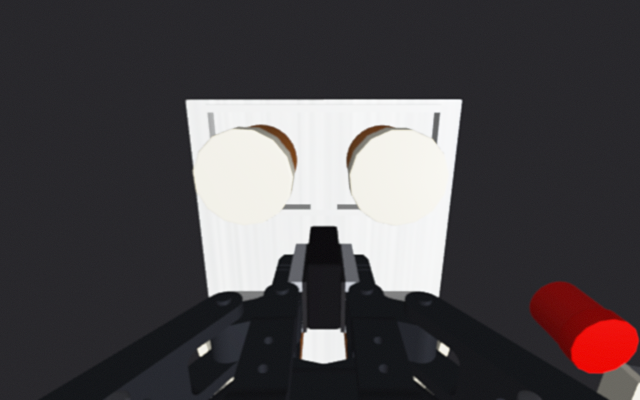

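The tray is centred and square to the tool, with its rear edge level from (187,100) to (461,100). I'll lower it and slide it in, with force limits on each move.

Run:
```python
from h import *
env.move_straight(bay(-.165,.051),velocity=.05)
f=lambda n,h:print(n,h,((env.get_position()[:2]-HOME)@U).round(4),env.get_position()[2].round(4),env.get_ft_force().round(1),env.get_time_s())
h=env.move_straight(bay(-.10,.051),velocity=.06,force_limit=10); f("a",h)
if not h: h=env.move_straight(bay(-.01,.051),velocity=.06,force_limit=10); f("b",h)
```

```text
a False -0.1003 0.051 [-1.3 -0.4 -4.2] 28.95
b False -0.0102 0.051 [-0.6 -0.6 -4.8] 30.6
```

Run:
```python
from h import *
f=lambda n,h:print(n,h,((env.get_position()[:2]-HOME)@U).round(4),env.get_position()[2].round(4),env.get_ft_force().round(1),env.get_time_s())
h=env.move_straight(bay(.012,.051),velocity=.02,force_limit=8); f("stop",h)
x=(env.get_position()[:2]-HOME)@U
h=env.move_straight(bay(x-.0005,.047),velocity=.02,force_limit=5); f("down",h)
z=env.get_position()[2]
h=env.move_straight(bay(x+.010,z),velocity=.02,force_limit=14); f("push",h)
c=snap("wrist","home.png")
```

```text
stop True -0.0021 0.0504 [-0.7  0.7 -3.9] 31.1833
down True -0.0021 0.0494 [-2.7  1.2 10.3] 31.3917
push True -0.0017 0.0495 [-3.1 -0.1  7.9] 31.65
```

View pics/home.png

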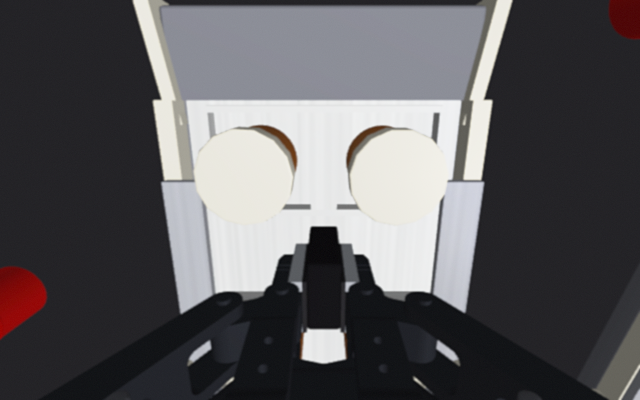

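The loaded tray is in the bay under both lips, with its rear edge at row 100, in line with the start of the guide walls. I'll check the seating numerically, release, retreat straight up and look again.

Run:
```python
from h import *
c=snap("wrist"); g=cv2.cvtColor(c["img"],cv2.COLOR_BGR2GRAY).astype(int)
col=g[85:115,320]; print(col)
X=lambda uv,z:((ray(c,uv,z)[:,:2]-HOME)@U).round(4)
print("rear top edge",X([(320,100.5)],.021),X([(320,100.5)],.015),"wall start L,R",X([(165,100),(478,100)],.028),"lip start",X([(190,181),(460,181)],.033))
env.move_straight([*env.get_position()[:2],env.get_position()[2]+.0],velocity=.02) if 0 else None
env.set_gripper(.45); print(env.get_ft_force().round(1))
p=env.get_position(); env.move_straight([*p[:2],.13],velocity=.1)
q=bay(-.06,.22); env.movep(q,Q); env.dwell(.2)
c=snap("wrist","after.png"); snap("side","side_after.png"); snap("top","top_after.png"); print(env.get_time_s())
```

```text
[143 142 142 142 141 142 141 141 141 142 140 142 140 140 159 205 234 237
 237 233 228 232 236 236 235 235 236 236 236 236]
rear top edge [-0.0761] [-0.0761] wall start L,R [-0.0763 -0.0763] lip start [-0.0416 -0.0415]
[0.5 1.1 0.9]
33.9333
```

View pics/after.png

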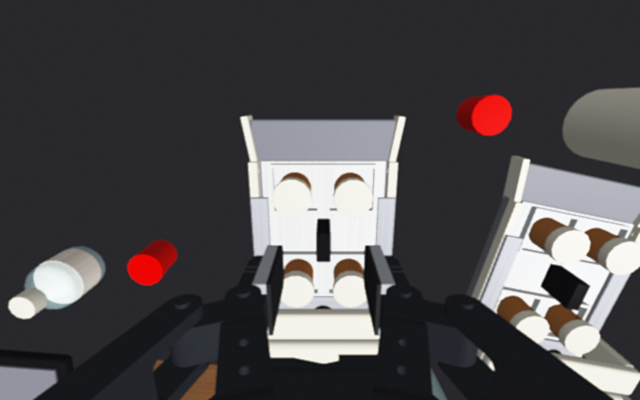

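The tray is released. All four jars are upright, the tray is under both lips with its rear edge on the wall-start line, and the neighbouring tray looks intact. One last numeric check on the final seating and the bystanders.

Run:
```python
from h import *
c=snap("wrist"); g=cv2.cvtColor(c["img"],cv2.COLOR_BGR2GRAY).astype(int)
print(g[155:170,310],g[155:170,325], g[155:170,252],g[155:170,393],g[190:204,262])
X=lambda v,z:((ray(c,[(320,v)],z)[:,:2]-HOME)@U).round(4)
for v in (160,161,162,163,164): print(v,X(v,.021),X(v,.028))
a=cv2.imread("pics/top0.png");b=cv2.imread("pics/top_after.png")
d=(cv2.absdiff(a,b).max(2)>50).astype(np.uint8); n,_,s,ct=cv2.connectedComponentsWithStats(d)
print([s[i].tolist() for i in range(1,n) if s[i,4]>12])
```

```text
[160 160 159 156 153 175 224 234 190 186 236 244 244 242 243] [160 159 160 156 153 175 223 232 188 187 236 245 244 242 241] [244 244 245 245 246 240 217 219 238 244 244 244 243 243 244] [246 246 246 247 247 241 222 223 241 246 245 245 245 245 245] [184 182 182 180 177 172 159 148 185 210 218 216 215 216]
160 [-0.0769] [-0.0782]
161 [-0.0759] [-0.0772]
162 [-0.0749] [-0.0762]
163 [-0.0739] [-0.0752]
164 [-0.0729] [-0.0742]
[[274, 154, 89, 168, 7506], [323, 164, 5, 13, 25], [388, 181, 39, 45, 1678], [175, 218, 13, 12, 107], [17, 302, 50, 63, 1002], [31, 302, 15, 6, 18], [98, 319, 9, 6, 31], [309, 323, 20, 35, 418], [48, 329, 84, 71, 3347], [272, 332, 3, 13, 25], [276, 337, 37, 26, 650], [14, 338, 14, 11, 50], [14, 345, 8, 6, 14], [270, 347, 46, 25, 176], [91, 351, 32, 13, 44], [250, 360, 30, 40, 506], [315, 362, 9, 20, 59], [265, 367, 31, 16, 226], [232, 371, 19, 29, 330], [135, 378, 21, 22, 320], [310, 385, 6, 15, 42]]
```

View pics/top_after.png

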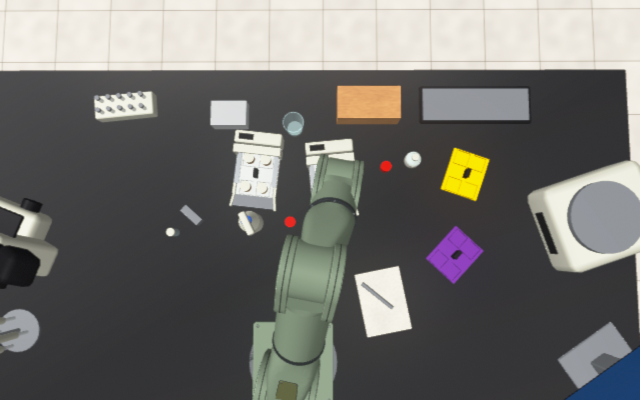

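The top view shows only the jars, the tray and the arm have changed. The vial (170,232), slide box (191,215), spray bottle and full tray are where they started. The tray's rear edge still sits on the wall-start line, so I'm handing in.

```bash
python3 -c "
from h import *
print(env.sign_off())"
```

```text
the job is handed in; nothing more can be done
None
```

Both stray jars are in the tray's empty pockets, and the loaded tray is slid home against the end stop and released; nothing else on the bench shows any shift, and I handed it in at about 34 s of the 72 s limit.

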